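# Close the pivoting caul plate of a gluing jig and back it with the weight

### The arm

A 6-joint arm with a two-finger parallel gripper is mounted at the origin on the work surface. World frame = base frame: x ahead of the robot, y to its left, z up, the work surface at z = 0. Lengths are in m, angles in rad, forces in N, time in s.
With the tool pointing down it reaches from about 0.4 to 0.925 m from the base axis. Payload 12.5 kg.
Tool frame: the origin (TCP) lies at the very end of the fingers, on their centre line; the grasp point (between the pads) lies 19 mm behind it; z points along the fingers, y is the line along which they close (so a half turn about z gives the same grasp; the last joint's range is limited). The gripper opens to 95 mm and grips with 3 to 60 N. Pads are 20 mm wide; open, the fingers measure 119 mm over their backs; the gripper's body (75 mm by 180 mm) begins 59 mm behind the grasp point.
Start: joints at [-1.421, 0.491, 1.559, -0, 1.092, -0.106], TCP at [0.158, -0.605, 0.215] pointing down, gripper open.
Joint ranges: [-3.1, 3.1], [-0.84, 2.19], [0.05, 2.79], [-1.13, 4.28], [0.06, 2.93], [-2.69, 2.69]. Speed limits (rad/s): [2.22, 2.22, 2.79, 3.14, 3.14, 3.14].

### API

Orientations are given as a unit quaternion [w, x, y, z].
In Python, from bench import state, snapshot, finish_job gives the robot as it stands. The module is installed in compiled form; this text tells all that it offers.
- The arm moves only by the tool play_rows, never from a script. Its arguments are lists of equal length, an entry for each row: "linear": the shift along the tool's x, y, z in m, a list of three; "turn": the turn about the tool's z in rad. A call has 1 to 5 rows; each row shifts and turns the commanded pose from where the row before left it, along the tool's axes as they then stand; what a row does not reach is not made up. A row lasts 1/10 s, in which the tool goes at most 50 mm and 8.59 degrees, less where a joint would pass 70% of its speed; a pose out of reach is approached as far as the arm can. A call is refused whole if a number of a shift passes 0.05 or a number of a turn 0.15, either way. A call with a gripper value outside its range is refused whole. "fingers" is the finger opening in m, from 0 to 0.0951, set as the call begins (left out, the last holds). The fingers move at their own pace and stop on an object; the grip force is fixed at half the most. Time passes only in rows, so rows that do not move let the fingers close. It gives the time, the measured TCP pose, the force, the opening and the grip force at its end, in the units of the state.
- state(): the state, without advancing time (a new reading comes with each control period).
- snapshot(name): name is "scene" or "top" or "wrist"; returns a dict with "pixels" (384x512x3 uint8, red, green, blue), "fov_y" (degrees; the focal length in pixels is half the picture's height over the tangent of half this angle, whatever the lens; pixels are square), "cx", "cy" (the principal point, pixels), "extrinsics" (4x4, takes a point from world to camera coordinates); the wrist camera has in their place "T_tool_cam" (4x4, takes a point from camera to tool coordinates, whose origin is the TCP and whose axes are the flange's). Camera axes: x right, y down, z forward; pixel columns grow to the right and rows downward; lengths in m; the calibration is good to about 2 mm. The wrist camera is an equidistant fisheye: a pixel r from the principal point sees the ray r / f radians off the axis. A picture is of the moment at which its call begins: read the wrist's pose just before it. There is no depth.
- finish_job(): hands the job in; it is judged then, once.
The state is a dict: "clock": time; "q": joint angles; "joint_velocities": joint speeds; "joint_torque": joint torques, N m; "ee_pos": TCP position; "ee_rot": TCP orientation; "ft_force": force on the tool from outside, world axes, zero at the start; "wrist_torque": the same for the moment, N m; "finger_gap": finger opening in m; "grip_force": force on a finger pad.
Only numpy, scipy, OpenCV 4.12 (cv2) and the standard library are available. Lean on these libraries where they do the work, as an engineer would, in place of code of your own. Each camera call takes 0.05 s, during which the arm holds its last target. There are 200 camera calls.

### The job

Take out the steel weight that props the plywood plate of the gluing jig open, then gently push the plate by its free end so that it swings about its pin until its front edge lies flush along the dark batten. Finally set the weight down gently, flat on the jig board, with one of its small ends square against the back edge of the closed plate near the plate's free end, touching or as good as touching; leave everything else alone.

Things in the scene. Friction and masses are not known exactly. Their poses are not given: they have to be found in the camera images.
- jig: Brown fibreboard base, 320 (x) x 310 (y) x 18 mm, fixed; origin at the centre of its underside; x points from its near edge towards the batten. The dark wooden batten, 30 x 225 mm, top 52 mm above the bench, is screwed on: in the jig frame it covers x = 107 to 137, y = -145 to 80 mm; its face at x = 107 looks towards the plate.
- pin (a point): Foot of the fixed upright steel pivot pin (14 mm thick, top 64 mm above the bench) on the board's top, at x = 85, y = 113 mm in the jig frame. In the plate's frame (origin at the pin, parallel to the jig's axes when closed) the plywood plate covers x = -68 (back edge) to 22 mm (front edge), y = -178 (free end) to 22 mm.
- plate (a joint): Angle (rad) of the plywood plate about the pin. 0 = closed, front edge flush on the batten face (hard stop); grows as it opens clockwise seen from above, free end away from the batten; starts at 0.78 to 1.05. It stays where left; about 3 N at the free end moves it. Plate 200 x 90 x 30 mm, underside 20, top 50 mm above the bench.
- back (a point): Point on the plate's back edge face, 30 mm from its free end, 35 mm above the bench; turns with the plate (x = -68, y = -148 mm in the plate's frame). Its x axis points into the plate, square to the back edge (towards the batten when closed); its y runs along the edge from the free end towards the pin end.
- weight: Dark steel bar weight, 80 (x, long) x 36 (y) x 36 mm (high), about 0.8 kg, loose; origin at the centre of its underside. It starts on the board between batten and open plate, its long axis about along the jig's x, and stops the plate from closing. Can be gripped across its 36 mm width.
- tin: Bystander: aluminium can, 48 mm across, 45 mm high, standing on the jig board at its near right corner; origin at the centre of its underside. Leave alone.
- spray: Bystander: blue bottle, 72 mm across, 190 mm high, on the bench right of the jig; origin at the centre of its underside. Leave alone.
- spanner: Bystander: steel spanner, 170 mm long, lying on the bench left of the jig; origin near its middle. Leave alone.
- offcut: Bystander: pale wood offcut, 110 x 60 x 40 mm, on the bench left of the jig; origin at the centre of its underside. Leave alone.
Mind the look-alikes: they are no part of the job. There is more than one size of the weight; the one meant has the size given above.

How it is judged:
On the way:
1. the plate is closed flush against the batten (within 0.035 rad) (value of joint plate below 0.035 rad), for 0.3 s.
At the end, for the whole second after the job is handed in: Plate within 0.035 rad of flush with the batten; weight flat on the board, at rest, a small end against the plate's back edge (gap up to 7 mm), square within 0.15 rad, its centre no more than 35 mm towards the free end or 45 mm towards the pin from the point 'back' (value of joint plate below 0.035 rad and x of weight in the frame of back between -0.047 and -0.036 m and y of weight in the frame of back between -0.035 and 0.045 m and angle between the x axis of weight and the x axis of back, either way round below 0.15 rad and z of weight in the frame of jig below 0.022 m and angle between weight's own z axis and vertical below 0.08 rad and linear speed of weight below 0.01 m/s); the robot touches nothing.
It fails at once if a bystander moved by more than 25 mm (distance of any of tin, spray, spanner, offcut from where it was at the start of the episode above 0.025 m).
It fails at once if the plate is slammed (closing faster than 2 rad/s) (velocity of joint plate below -2 rad/s).
It fails at once if the weight is dropped or rammed onto the jig board (over 150 N) (contact force between weight and jig above 150 N).
It also fails if it takes over 72 s, if anything falls off the work surface, if the arm or the gripper's body presses on something with over 40 N, if the wrist force passes 120 N, or if a joint passes its speed limit or range.

## Working session

There is one attempt and no reset: what is moved stays moved. The work goes in short steps, Python scripts to look and compute and a tool call to move; the robot and the scene stay as the last step left them, time stands still between calls to the robot, and variables do not carry over. Pictures are saved under pics/ and viewed, at most 10 in all, crops included, and the job is handed in when it is done.

Besides the shell and the picture viewer there is one more tool, called after "Call:" as name(argument=value, ...) on one line, values as JSON. play_rows: Moves the arm, as the interface text tells. Its arguments: {"type":"object","properties":{"linear":{"type":"array"},"turn":{"type":"array"},"fingers":{"type":"number"}},"required":["linear","turn"]}

```bash
mkdir -p pics; cat > h.py <<'E'
import numpy as np, cv2, pickle
from bench import state, snapshot
def ray(s,u,v):
    f=s["pixels"].shape[0]/2/np.tan(np.radians(s["fov_y"])/2)
    E=np.array(s["extrinsics"]); R,t=E[:3,:3],E[:3,3]
    d=R.T@np.array([(u-s["cx"])/f,(v-s["cy"])/f,1]); return -R.T@t,d
def onz(s,u,v,z):
    o,d=ray(s,u,v); return o+d*(z-o[2])/d[2]
E
python3 - <<'E'
from h import *
for n in("top","scene"):
    s=snapshot(n); pickle.dump(s,open(n+".pkl","wb")); cv2.imwrite(f"pics/{n}.png",cv2.resize(s["pixels"][:,:,::-1],(800,600),interpolation=cv2.INTER_CUBIC))
    print(n,s["fov_y"],s["cx"],s["cy"],np.round(ray(s,s["cx"],s["cy"]),3).tolist())
x=state();print(x["clock"],x["ee_pos"],x["ee_rot"],x["ft_force"])
E
```

```text
top 52.04244939462065 256.76617745532 192.52583303154321 [[0.407, -0.012, 1.37], [0.167, -0.002, -0.986]]
scene 56.77003262802204 253.06624096753376 197.2206491059721 [[1.053, -0.254, 0.862], [-0.434, 0.263, -0.862]]
0.1 [ 0.15814706 -0.60445157  0.21411641] [-4.85798922e-04  9.91826602e-01  1.27592145e-01 -1.60405297e-05] [-0.07826563 -0.02026987 -0.34973483]
```

View pics/top.png

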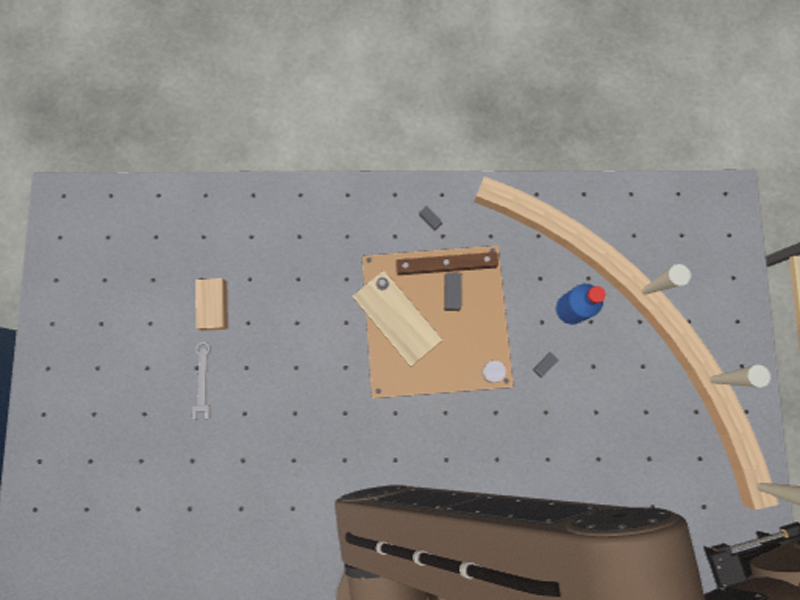

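View pics/scene.png

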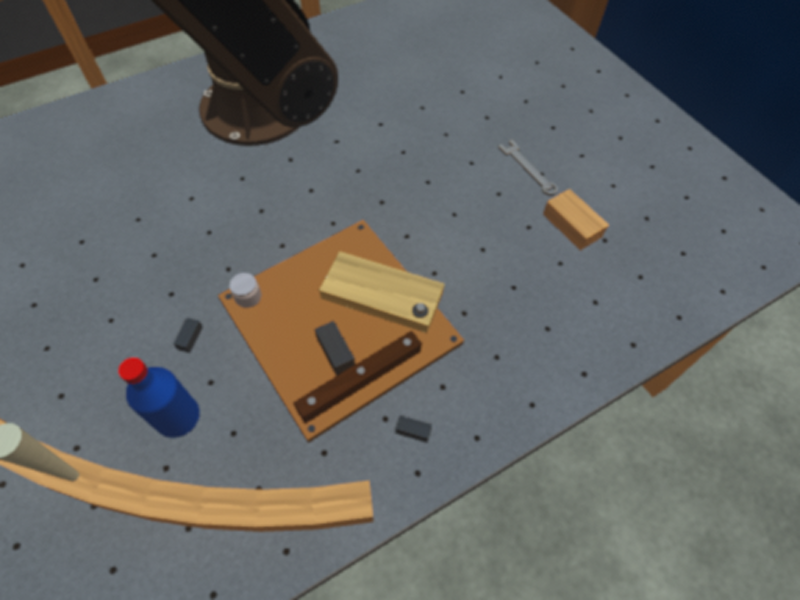

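Candidates for the weight, in top-view pixels (800 wide): (453,291) on the board between the batten and plate, (430,217) on the bench behind, and (545,364) on the bench right. The last two are smaller and off the board, so I choose (453,291). A curved timber with posts stands to the right; I'll get its height.

```bash
cat > m.py <<'E'
from h import *
s=pickle.load(open("top.pkl","rb")); im=s["pixels"]; c=pickle.load(open("scene.pkl","rb"))
k=512/800
big=cv2.resize(im[130:270,210:350,::-1],(700,700),interpolation=cv2.INTER_CUBIC)[:600]
cv2.imwrite("pics/crop.png",big)
hsv=cv2.cvtColor(im,cv2.COLOR_RGB2HSV)
for n,p in dict(board=(480,350),weight=(453,291),batten=(420,267),plate=(400,320),wB=(430,217),wC=(545,364)).items():
    print(n,hsv[int(p[1]*k),int(p[0]*k)])
# rough jig corners on z=.018 (top px, 800 scale)
for p in [(362,256),(497,246),(512,386),(373,398)]: print("jig",onz(s,p[0]*k,p[1]*k,.018).round(3))
def tri(a,b):
    o1,d1=ray(s,a[0]*k,a[1]*k);o2,d2=ray(c,b[0]*k,b[1]*k)
    A=np.stack([d1,-d2],1);t=np.linalg.lstsq(A,o2-o1,rcond=None)[0]
    p,q=o1+t[0]*d1,o2+t[1]*d2;return ((p+q)/2).round(3),np.linalg.norm(p-q).round(3)
print("rail end L",tri((484,178),(371,482)),tri((477,195),(373,520)))
print("cap",tri((597,295),(133,370)), "pin",tri((382,283),(420,310)))
print("post1 top",tri((679,275),(5,440)))
E
python3 m.py
```

```text
board [ 15  98 188]
weight [125  14 107]
batten [ 11 112 107]
plate [ 20  62 203]
wB [110  22 106]
wC [111  24 107]
jig [0.74  0.073 0.018]
jig [ 0.762 -0.233  0.018]
jig [ 0.448 -0.256  0.018]
jig [0.423 0.047 0.018]
rail end L (array([ 0.889, -0.191,  0.113]), np.float64(0.007)) (array([ 0.907, -0.199, -0.05 ]), np.float64(0.001))
cap (array([ 0.619, -0.398,  0.183]), np.float64(0.003)) pin (array([0.67 , 0.027, 0.054]), np.float64(0.0))
post1 top (array([ 0.652, -0.548,  0.213]), np.float64(0.002))
```

View pics/crop.png

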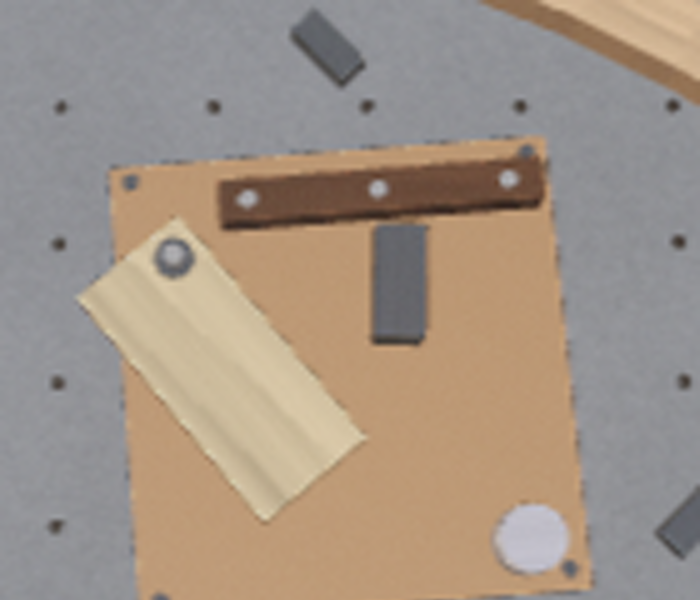

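The crop shows the weight at (398,283) crop pixels, 80x36 in proportion, clearly longer than the decoys at (328,48) and (690,520). The plate's free end runs from (265,522) to (366,437). The rail and posts lie at r > 0.8 and the bottle at r about 0.71, so I'll swing on a smaller radius. Precise fits next.

```bash
cat > m2.py <<'E'
from h import *
import sys
def world(s,box,z): return np.array([onz(s,u,v,z)[:2] for u,v in box])
def pick(m,x,y):
    n,l=cv2.connectedComponents(m.astype(np.uint8),connectivity=4); return (l==l[y,x]).astype(np.uint8)
def rect(s,m,z):
    c=max(cv2.findContours(m,cv2.RETR_EXTERNAL,cv2.CHAIN_APPROX_NONE)[0],key=cv2.contourArea)[:,0,:].astype(float)
    w=world(s,c,z).astype(np.float32)*1000
    (cx,cy),(a,b),_=r=cv2.minAreaRect(w); B=cv2.boxPoints(r)
    e=B[1]-B[0];f=B[2]-B[1]
    if np.linalg.norm(f)>np.linalg.norm(e):e=f
    return (cx,cy),sorted((a,b)),np.arctan2(e[1],e[0]),B
if __name__=="__main__":
    s=pickle.load(open("top.pkl","rb"));im=s["pixels"]
    hsv=cv2.cvtColor(im,cv2.COLOR_RGB2HSV).astype(int);H,S,V=hsv[...,0],hsv[...,1],hsv[...,2]
    wm=pick((S<40)&(V<125)&(V>85),290,186)
    print("weight",rect(s,wm,.054),wm.sum())
    pm=pick((S>45)&(S<80)&(V>150),256,205)
    print("plate",rect(s,pm,.050),pm.sum())
    jm=((S>50)&(H<25)).astype(np.uint8); jm[:,:230]=0;jm[:,345:]=0;jm[:150]=0
    jm=pick(jm,307,224)
    c=max(cv2.findContours(jm,cv2.RETR_EXTERNAL,cv2.CHAIN_APPROX_NONE)[0],key=cv2.contourArea)
    (q,sz,a)=cv2.minAreaRect(c);print(sz)
    # fit right and near edges of board top
    print("jig right/near", [ (x:=world(s,c[:,0,:],.018)).shape])
    print("batten",rect(s,pick((S>85)&(V<135)&(H<20),269,171),.052))
E
python3 m2.py
```

```text
weight ((653.1022338867188, -126.63005828857422), [30.772687911987305, 76.32422637939453], np.float32(-0.016103903), array([[ 614.6973  , -141.39987 ],
       [ 691.01166 , -142.62894 ],
       [ 691.50714 , -111.860245],
       [ 615.1928  , -110.63118 ]], dtype=float32)) 224
plate ((593.5316162109375, -1.2024993896484375), [99.33609771728516, 200.7657470703125], np.float32(0.6898436), array([[ 484.4922  ,  -26.77658 ],
       [ 547.7113  , -103.39905 ],
       [ 702.57104 ,   24.371582],
       [ 639.3519  ,  100.99405 ]], dtype=float32)) 1497
(91.3476791381836, 93.65788269042969)
jig right/near [(356, 2)]
batten ((713.0223388671875, -116.0472412109375), [39.2945442199707, 223.1141815185547], np.float32(-1.4878399), array([[ 684.19885  ,   -6.501775 ],
       [ 702.6864   , -228.8487   ],
       [ 741.8458   , -225.59271  ],
       [ 723.3583   ,   -3.2457886]], dtype=float32))
```

Weight is at about (0.653,-0.127) with yaw -0.02, jig yaw about 0.075, pin at (0.670,0.027), plate angle about 0.95. These agree with the given sizes. Plan: grip the weight and lift it, carry it over the plate, push the back edge square with the held weight along the pin's arc, then lower it in place.

Call:
play_rows(linear=[[0,0,0],[0,0,0],[0.034,-0.034,0],[0.034,-0.034,0],[0.034,-0.034,0]], turn=[0.136,0.136,0,0,0], fingers=0.07)

```text
clock: 0.6
ee_pos: [0.2625, -0.503, 0.2142]
ee_rot: [-0.0, 1.0, -0.009, -0.0]
ft_force: [1.2, -0.3, -0.5]
finger_gap: 0.0704
grip_force: 0.0
```

Call:
play_rows(linear=[[0.034,-0.034,0],[0.034,-0.034,0],[0.034,-0.034,0],[0.034,-0.034,0],[0.034,-0.034,0]], turn=[0,0,0,0,0])

```text
clock: 1.1
ee_pos: [0.4356, -0.3355, 0.2145]
ee_rot: [-0.0, 1.0, -0.008, -0.0]
ft_force: [0.8, -0.3, 0.2]
finger_gap: 0.0699
grip_force: 0.0
```

Call:
play_rows(linear=[[0.034,-0.034,0],[0.034,-0.034,0],[0.034,-0.034,0],[0.034,-0.034,0],[0,0,0]], turn=[0,0,0,0,0])

```text
clock: 1.6
ee_pos: [0.5756, -0.1994, 0.214]
ee_rot: [-0.0, 1.0, -0.006, 0.0]
ft_force: [-1.0, -1.0, -1.0]
finger_gap: 0.0695
grip_force: 0.0
```

```bash
cat > w.py <<'E'
from h import *
import sys
from scipy.spatial.transform import Rotation as Ro
def wst():
    x=state(); s=snapshot("wrist"); q=x["ee_rot"]; R=Ro.from_quat([q[1],q[2],q[3],q[0]]).as_matrix()
    s["p"],s["R"]=np.array(x["ee_pos"]),R; return s
def wz(s,u,v,z):
    f=s["pixels"].shape[0]/2/np.tan(np.radians(s["fov_y"])/2)
    a,b=u-s["cx"],v-s["cy"]; r=np.hypot(a,b)+1e-9; t=r/f
    d=np.array([a/r*np.sin(t),b/r*np.sin(t),np.cos(t)]); T=np.array(s["T_tool_cam"])
    o=s["p"]+s["R"]@T[:3,3]; d=s["R"]@T[:3,:3]@d
    return (o+d*(z-o[2])/d[2])[:2]
def proj(s,P):
    T=np.linalg.inv(np.array(s["T_tool_cam"])); c=T[:3,:3]@(s["R"].T@(np.array(P)-s["p"]))+T[:3,3]
    f=s["pixels"].shape[0]/2/np.tan(np.radians(s["fov_y"])/2); r=np.hypot(*c[:2]);t=np.arctan2(r,c[2])
    return np.array([s["cx"],s["cy"]])+c[:2]/r*f*t
E
python3 - <<'E'
from w import *
s=wst(); pickle.dump(s,open("w1.pkl","wb")); cv2.imwrite("pics/w1.png",cv2.resize(s["pixels"][:,:,::-1],(800,600)))
print(state()["clock"],s["p"],2*np.arctan2(state()["ee_rot"][2],state()["ee_rot"][1]),state()["q"],proj(s,[.653,-.127,.054])*800/512)
E
```

```text
1.65 [ 0.57555825 -0.19944308  0.21404506] -0.012400751619139717 [-4.45716379e-01  4.67814463e-01  1.60229981e+00  3.75652997e-05
  1.07227742e+00  1.13746272e+00] [296.70416508 169.85286931]
```

View pics/w1.png

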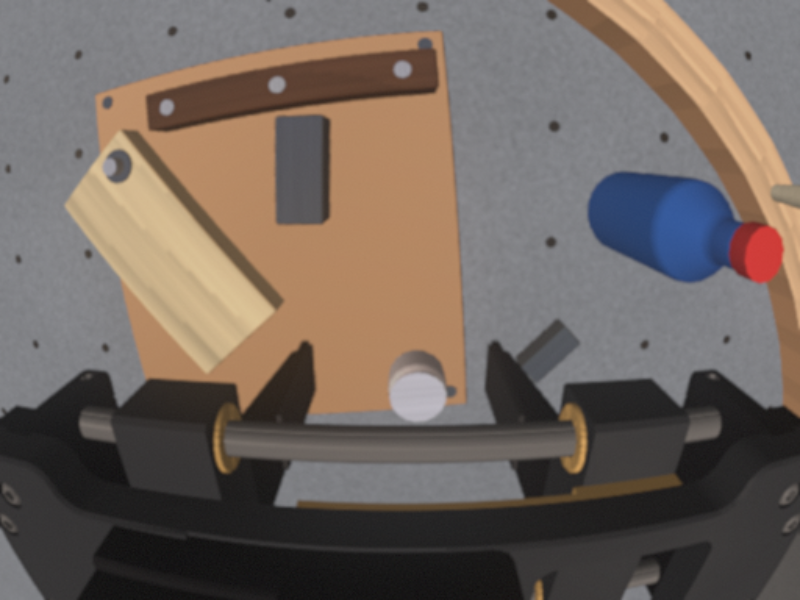

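Wrist view: the weight's top face spans (276..323, 116..223), centre (299,170) against (297,170) predicted. The plate's free end runs from (208,373) to (283,301), and the pin top is near (111,166).

```bash
python3 - <<'E'
from w import *
s=pickle.load(open("w1.pkl","rb"));k=.64
g=lambda u,v,z:(1000*wz(s,u*k,v*k,z)).round(1)
print("weight",[g(*p,.054) for p in[(276,116),(323,116),(324,223),(276,223)]])
print("plate",[g(*p,.050) for p in[(208,373),(283,301),(126,131),(66,206)]])
print("pin",g(111,166,.064))
print("batten face top",g(161,129,.052),g(437,90,.052))
print("board",[g(*p,.018) for p in[(96,95),(441,32),(465,402)]])
E
```

```text
weight [array([ 693.1, -112.8]), array([ 690.8, -147.1]), array([ 613.7, -145.4]), array([ 615. , -109.6])]
plate [array([491. , -35.7]), array([ 554.2, -109.4]), array([696.8,  16.8]), array([642.1,  88.8])]
pin [669.7  24. ]
batten face top [693.6 -17.9] [ 708.  -227.3]
board [array([739.5,  71.3]), array([ 761.5, -234. ]), array([ 446.7, -256.9])]
```

Call:
play_rows(linear=[[0.0257,-0.0237,0],[0.0257,-0.0237,0],[0.0257,-0.0237,0],[0,0,0.04],[0,0,0.04]], turn=[0.01,0,0,0,0])

```text
clock: 2.15
ee_pos: [0.6516, -0.1344, 0.1342]
ee_rot: [0.0, 1.0, -0.013, 0.001]
ft_force: [0.4, -0.7, -0.9]
finger_gap: 0.0699
grip_force: 0.0
```

Call:
play_rows(linear=[[0,0,0.04],[0,0,0.03],[0,0,0],[0,0,0],[0,0,0]], turn=[0,0,0,0,0])

```text
clock: 2.65
ee_pos: [0.6521, -0.1348, 0.0667]
ee_rot: [0.0, 1.0, -0.013, 0.001]
ft_force: [-1.0, 0.4, -0.4]
finger_gap: 0.0699
grip_force: 0.0
```

Call:
play_rows(linear=[[0.001,-0.0065,0],[0,0,0.02],[0,0,0.015],[0,0,0.006],[0,0,0]], turn=[0,0,0,0,0])

```text
clock: 3.15
ee_pos: [0.6523, -0.1274, 0.023]
ee_rot: [-0.0, 1.0, -0.013, -0.001]
ft_force: [0.5, -0.3, 0.8]
finger_gap: 0.07
grip_force: 0.0
```

Call:
play_rows(linear=[[0,0,0],[0,0,0],[0,0,0],[0,0,0],[0,0,0]], turn=[0,0,0,0,0], fingers=0.03)

```text
clock: 3.65
ee_pos: [0.6527, -0.1276, 0.0239]
ee_rot: [0.0, 1.0, -0.013, 0.0]
ft_force: [-0.5, -0.3, 3.7]
finger_gap: 0.0357
grip_force: 30.0
```

Call:
play_rows(linear=[[0,0,-0.01],[0,0,-0.025],[0,0,-0.025],[0,0,-0.025],[0,0,0]], turn=[0,0,0,0,0])

```text
clock: 4.15
ee_pos: [0.6537, -0.1278, 0.1117]
ee_rot: [0.001, 1.0, -0.013, 0.002]
ft_force: [0.4, 0.7, -8.1]
finger_gap: 0.036
grip_force: 30.0
```

Call:
play_rows(linear=[[-0.0355,-0.0319,0],[-0.0355,-0.0319,0],[-0.0355,-0.0319,0],[-0.0355,-0.0319,0],[-0.0355,-0.0319,0]], turn=[0,0,0,0,0])

```text
clock: 4.65
ee_pos: [0.477, 0.0376, 0.1076]
ee_rot: [-0.0, 1.0, -0.013, -0.001]
ft_force: [1.2, 1.4, -9.6]
finger_gap: 0.0361
grip_force: 30.0
```

Call:
play_rows(linear=[[0,0,0],[0,0,0],[0,0,0],[0,0,0],[0,0,0]], turn=[0.143,0.143,0.143,0.143,0.143])

```text
clock: 5.15
ee_pos: [0.4786, 0.0366, 0.1076]
ee_rot: [0.0, 0.931, -0.365, -0.001]
ft_force: [0.5, -0.8, -9.0]
finger_gap: 0.0357
grip_force: 30.0
```

Call:
play_rows(linear=[[0,0,0],[0,0,0],[0,0,0]], turn=[0.14,0,0])

```text
clock: 5.45
ee_pos: [0.4789, 0.0365, 0.108]
ee_rot: [0.0, 0.905, -0.425, -0.001]
ft_force: [-0.4, -0.1, -9.6]
finger_gap: 0.0362
grip_force: 30.0
```

```bash
python3 - <<'E'
from w import *
s=wst(); pickle.dump(s,open("w2.pkl","wb")); cv2.imwrite("pics/w2.png",cv2.resize(s["pixels"][:,:,::-1],(800,600)))
x=state();print(x["clock"],s["p"],2*np.arctan2(x["ee_rot"][2],x["ee_rot"][1]),x["q"][5],x["ft_force"])
E
```

```text
5.5 [0.47889401 0.03654945 0.10799188] -0.877312884605488 2.3868523545186955 [  0.22703205   0.04475366 -10.01624109]
```

View pics/w2.png

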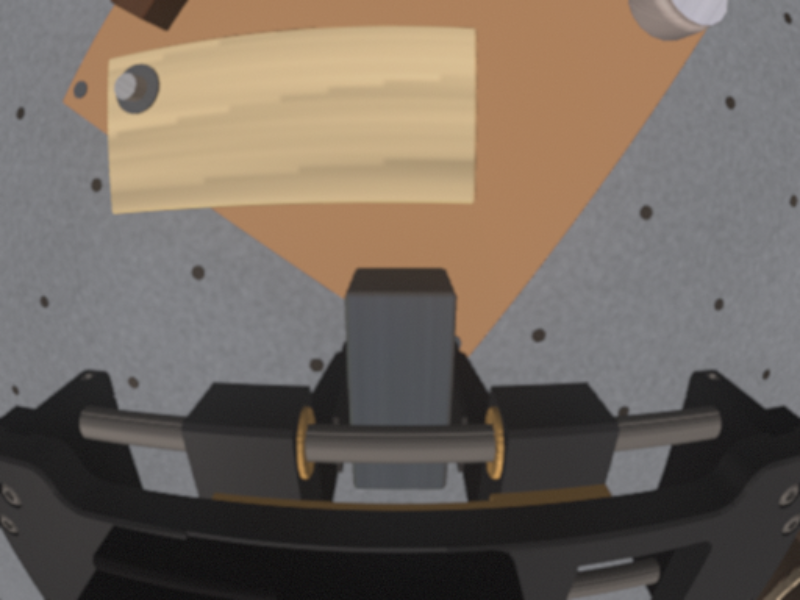

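Wrist view: the weight is gripped squarely. Its front end is at (346..456, 268..295), and the plate's back edge runs parallel from (113,213) to (474,203), with the free end at column 474.

```bash
python3 - <<'E'
from w import *
s=pickle.load(open("w2.pkl","rb"));k=.64
a,b=[wz(s,u*k,v*k,.05) for u,v in((474,203),(113,213))]
d=b-a;yaw=np.arctan2(d[1],d[0])-np.pi/2
print(a,b,np.linalg.norm(d),"plate x yaw",yaw, "pin", wz(s,124*k,86*k,.064))
f=s["R"].T@(np.r_[a,.05]-s["p"]);print("corner in tool",f, s["R"].T@(np.r_[b,.05]-s["p"]))
f1,f2=[wz(s,u*k,268*k,.102-.0)-0 for u in(356,446)];print("weight end bottom edge in tool",[s["R"].T@(np.r_[q,.102]-s["p"]) for q in(f1,f2)])
E
```

```text
[ 0.48944914 -0.03373348] [0.64194025 0.09173717] 0.19747511631509124 plate x yaw -0.8823029901128009 pin [0.66926024 0.0270171 ]
corner in tool [0.06083205 0.03676895 0.05797987] [ 0.06186576 -0.16070337  0.05779162]
weight end bottom edge in tool [array([ 0.03986458, -0.0169659 ,  0.00594501]), array([0.03981474, 0.01811397, 0.00597835])]
```

Call:
play_rows(linear=[[0,0,0.03],[0,0,0.03],[0,0,0.012],[0,0,0.005],[0,0,0]], turn=[0,0,0,0,0])

```text
clock: 6.0
ee_pos: [0.4795, 0.0365, 0.0316]
ee_rot: [0.0, 0.905, -0.426, -0.0]
ft_force: [-0.2, -0.5, -7.9]
finger_gap: 0.0362
grip_force: 30.0
```

Call:
play_rows(linear=[[0.008,0,0],[0.007,0,0],[0.005,0,0],[0,0,0],[0,0,0]], turn=[0,0,0,0,0])

```text
clock: 6.5
ee_pos: [0.4923, 0.0209, 0.0318]
ee_rot: [-0.0, 0.904, -0.427, 0.0]
ft_force: [-0.2, -0.5, -9.5]
finger_gap: 0.0358
grip_force: 30.0
```

Call:
play_rows(linear=[[0.0087,0.0062,0],[0.0087,0.0062,0],[0.0087,0.0062,0],[0.0087,0.0062,0],[0.0087,0.0062,0]], turn=[-0.06,-0.06,-0.06,-0.06,-0.06])

```text
clock: 7.0
ee_pos: [0.5014, -0.0311, 0.0316]
ee_rot: [0.0, 0.958, -0.285, -0.001]
ft_force: [-1.6, 2.8, -7.7]
finger_gap: 0.0357
grip_force: 30.0
```

Call:
play_rows(linear=[[0.0087,0.0062,0],[0.0087,0.0062,0],[0.0087,0.0062,0],[0.0087,0.0062,0],[0.0087,0.0062,0]], turn=[-0.06,-0.06,-0.06,-0.06,-0.06])

```text
clock: 7.5
ee_pos: [0.5261, -0.0781, 0.0315]
ee_rot: [-0.0, 0.99, -0.139, -0.001]
ft_force: [-4.9, 0.5, -6.0]
finger_gap: 0.0358
grip_force: 30.0
```

Call:
play_rows(linear=[[0.0087,0.0062,0],[0.0087,0.0062,0],[0.0087,0.0062,0],[0,0,0],[0,0,0]], turn=[-0.06,-0.06,-0.06,0,0])

```text
clock: 8.0
ee_pos: [0.5483, -0.1017, 0.0315]
ee_rot: [-0.0, 0.999, -0.052, -0.0]
ft_force: [0.1, 0.2, -10.4]
finger_gap: 0.0358
grip_force: 30.0
```

```bash
cat > c.py <<'E'
from w import *
import sys
n=sys.argv[1]
s=wst(); pickle.dump(s,open(n+".pkl","wb")); cv2.imwrite(f"pics/{n}.png",cv2.resize(s["pixels"][:,:,::-1],(800,600)))
x=state();psi=2*np.arctan2(x["ee_rot"][2],x["ee_rot"][1])
P=np.array([.669,.0265]);c,sn=np.cos(.072),np.sin(.072);d=s["p"][:2]-P
print(x["clock"],s["p"],"psi",psi,"closed-frame xy",[c*d[0]+sn*d[1],-sn*d[0]+c*d[1]],x["ft_force"])
E
python3 c.py w3
```

```text
8.05 [ 0.54830115 -0.10171392  0.03148002] psi -0.10269805819969809 closed-frame xy [np.float64(-0.1296095597439571), np.float64(-0.11919891847444639)] [ 0.03105328  1.30081118 -9.87885174]
```

View pics/w3.png

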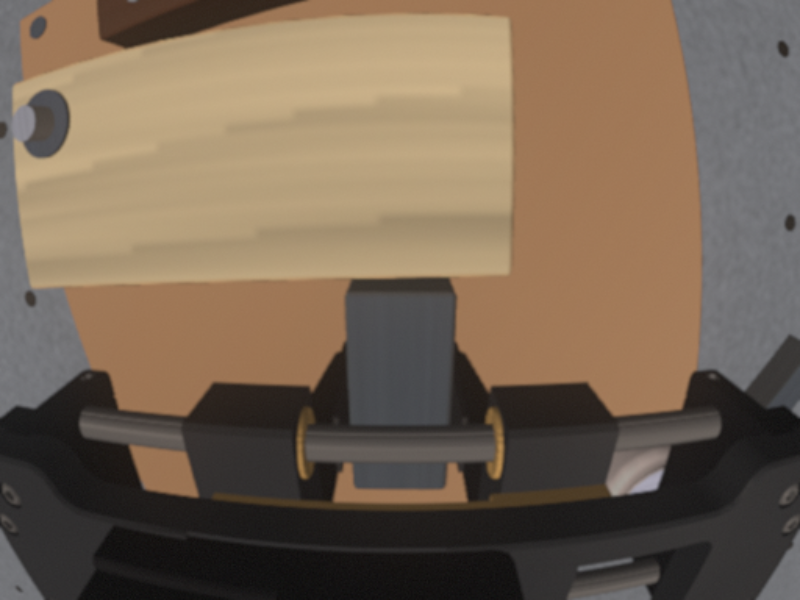

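Wrist view: the plate's back edge (row ~277) is flush on the weight's end (346..455, 280), and a gap of about 0.17 rad to the batten remains. Now finishing slowly.

Call:
play_rows(linear=[[0.0043,0.0031,0],[0.0043,0.0031,0],[0.0043,0.0031,0],[0.0043,0.0031,0],[0.0043,0.0031,0]], turn=[-0.03,-0.03,-0.03,-0.03,-0.03])

```text
clock: 8.55
ee_pos: [0.5684, -0.1179, 0.0315]
ee_rot: [-0.0, 1.0, 0.025, -0.001]
ft_force: [-4.3, -1.5, -6.7]
finger_gap: 0.0355
grip_force: 30.0
```

Call:
play_rows(linear=[[0.002,0.001,0],[0.0015,0,0],[0,0,0]], turn=[-0.015,-0.01,0])

```text
clock: 8.85
ee_pos: [0.5713, -0.1189, 0.0313]
ee_rot: [-0.0, 0.999, 0.037, -0.002]
ft_force: [-6.6, -4.2, -8.8]
finger_gap: 0.0359
grip_force: 30.0
```

```bash
python3 c.py w4
```

```text
8.9 [ 0.57131105 -0.11889732  0.03126771] psi 0.0730602041873342 closed-frame xy [np.float64(-0.10789540938583943), np.float64(-0.13799308696433052)] [-7.2361433  -4.89686219 -7.98284546]
```

View pics/w4.png

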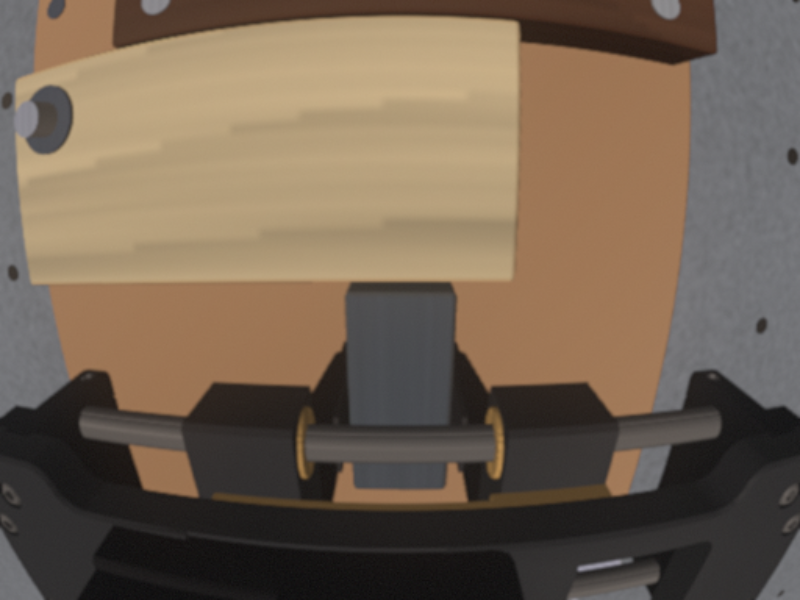

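Wrist view: the plate's front edge lies on the batten face (row ~20-40), with the weight's end at its back edge (row 283). A small extra press will confirm the hard stop.

Call:
play_rows(linear=[[0.001,0,0],[0,0,0],[0,0,0],[0,0,0]], turn=[0,0,0,0])

```text
clock: 9.3
ee_pos: [0.5714, -0.1188, 0.0312]
ee_rot: [-0.0, 0.999, 0.037, -0.003]
ft_force: [-12.3, -6.3, -5.8]
finger_gap: 0.0356
grip_force: 30.0
```

Call:
play_rows(linear=[[-0.0027,0,0],[0,0,0.002],[0,0,0.002],[0,0,0.001],[0,0,0]], turn=[0,0,0,0,0])

```text
clock: 9.8
ee_pos: [0.5713, -0.1191, 0.0264]
ee_rot: [-0.0, 0.999, 0.037, -0.0]
ft_force: [-0.3, -0.9, -8.6]
finger_gap: 0.0361
grip_force: 30.0
```

Call:
play_rows(linear=[[0,0,0.001],[0,0,0.001],[0,0,0]], turn=[0,0,0])

```text
clock: 10.1
ee_pos: [0.5713, -0.1193, 0.0245]
ee_rot: [0.0, 0.999, 0.037, 0.0]
ft_force: [0.3, -0.5, -8.7]
finger_gap: 0.0359
grip_force: 30.0
```

Call:
play_rows(linear=[[0,0,0.0007],[0,0,0.0005],[0,0,0]], turn=[0,0,0])

```text
clock: 10.4
ee_pos: [0.5713, -0.1193, 0.0238]
ee_rot: [0.0, 0.999, 0.037, 0.0]
ft_force: [-2.9, 1.0, -1.8]
finger_gap: 0.0358
grip_force: 30.0
```

The board now carries the weight. Release and rise.

Call:
play_rows(linear=[[0,0,0],[0,0,0],[0,0,0],[0,0,0],[0,0,0]], turn=[0,0,0,0,0], fingers=0.065)

```text
clock: 10.9
ee_pos: [0.5713, -0.1193, 0.0235]
ee_rot: [0.0, 0.999, 0.037, 0.0]
ft_force: [0.2, -0.3, 1.0]
finger_gap: 0.0642
grip_force: 0.0
```

Call:
play_rows(linear=[[0,0,-0.02],[0,0,-0.03],[0,0,-0.04],[0,0,-0.04],[0,0,-0.04]], turn=[0,0,0,0,0])

```text
clock: 11.4
ee_pos: [0.571, -0.1192, 0.1951]
ee_rot: [0.0, 0.999, 0.037, 0.0]
ft_force: [0.4, 0.1, 1.1]
finger_gap: 0.0653
grip_force: 0.0
```

Call:
play_rows(linear=[[-0.04,0,-0.02],[-0.04,0,-0.02],[-0.03,0,0],[0,0,0],[0,0,0]], turn=[0,0,0,0,0])

```text
clock: 11.9
ee_pos: [0.4617, -0.1276, 0.2339]
ee_rot: [0.0, 0.999, 0.037, 0.001]
ft_force: [-0.3, 0.1, -0.2]
finger_gap: 0.0649
grip_force: 0.0
```

```bash
python3 c.py w5
```

```text
11.95 [ 0.46167657 -0.12755459  0.23393303] psi 0.07352994347802429 closed-frame xy [np.float64(-0.21786862487466452), np.float64(-0.13874106418005736)] [-0.34722888 -0.30269665 -0.60319669]
```

View pics/w5.png

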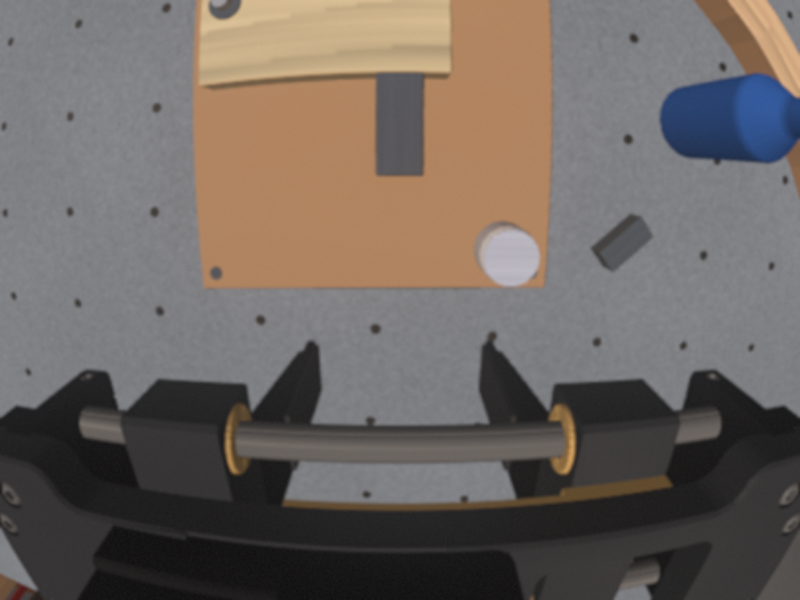

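Wrist view: the weight (376..424, 73..175) stands square and flat against the plate's back edge (row 73) near its free end (column 450). The bystanders in view are undisturbed.

```bash
python3 -c "
from bench import finish_job; print(finish_job())"
```

```text
the job is handed in; nothing more can be done
None
```

I handed in the job at about 12 s. The plate is closed against the batten, and the weight is flat and square against its back edge near the free end. I saw no bystander moved, but the final view did not show the spanner or the offcut, and no verdict came back.

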